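# Null the torsion balance on a reel of solder

## Robot

A 6-joint arm with a two-finger parallel gripper is mounted at the origin on the work surface. World frame = base frame: x ahead of the robot, y to its left, z up, the work surface at z = 0. Lengths are in m, angles in degrees, forces in N, time in s.
With the tool pointing down it reaches from about 0.2 to 0.875 m from the base axis. Payload 3.4 kg.
Tool frame: the origin (TCP) lies midway between the tips of the shut fingers; the grasp point (between the pads) lies 19 mm behind it; z points along the fingers, y is the line along which they close (so a half turn about z gives the same grasp; the last joint's range is limited). The gripper opens to 94 mm and grips with 3 to 60 N. Pads are 16 mm wide; open, the fingers measure 119 mm over their backs; the gripper's body (75 mm by 177 mm) begins 78 mm behind the grasp point.
Start: joints at [-72.823, 15.808, 86.224, -0, 77.962, -6.933], TCP at [0.235, -0.525, 0.205] pointing down, gripper open.
Joint ranges: [-165.64, 165.64], [-43.16, 119.46], [12.63, 154.43], [-67.54, 247.53], [6.08, 155.33], [-154.97, 154.97]. Speed limits (degrees/s): [147.25, 147.25, 180, 180, 180, 180].

## Interface

Orientations are given as [roll, pitch, yaw] about the fixed x, y, z axes, in that order (R = Rz(yaw) Ry(pitch) Rx(roll)).
In Python, from bench import ctrl, viewer, order, readout gives the robot as it stands. Calls block until the motion is done:
- ctrl.move_ptp(position, orientation): joint-space move of the TCP to a pose.
- ctrl.move_l(position, rotation=None, rate=0.15, f_stop=None): straight line of the TCP; rotation=None keeps the orientation; rate is the mean speed in m/s. With f_stop (N) it stops when the force on the tool has changed by that much, and returns True; else False.
- ctrl.goto_joints(angles): joint-space move.
- ctrl.grip(opening, effort=None): finger opening in m; effort is the grip in N (None keeps the last); returns when the fingers have stopped.
- ctrl.dwell(seconds).
- ctrl.ik(position, orientation): joint angles nearest the present ones, or None.
- viewer.camera(name): name is "scene" or "top" or "wrist"; returns the picture (420x560x3 uint8, blue, green, red); there is no depth.
- viewer.camera_params(name): a dict with "fx", "fy", "cx", "cy" (pixels), "cam_to_world" (4x4, takes a point from camera to world coordinates); the wrist camera has in their place "mount" (4x4, takes a point from camera to tool coordinates, whose origin is the TCP and whose axes are the flange's). Camera axes: x right, y up, looking along -z (the intrinsics and any distortion apply to the point x, -y, -z); pixel columns grow to the right and rows downward; lengths in m; the calibration is good to about 2 mm. A picture is of the moment at which its call begins: read the wrist's pose just before it. camera_params takes no time and is no camera call.
A pose or a line that the arm cannot do raises ctrl.Unreachable and nothing moves.
- order.job_done(): hands the job in; it is judged then, once.
Readings, each from a call of its own:
- readout.current_time(): time.
- readout.current_joints(): joint angles.
- readout.current_dq(): joint speeds.
- readout.current_tau(): joint torques, N m.
- readout.current_tcp_pos(): TCP position.
- readout.current_tcp_rot(): TCP orientation.
- readout.current_force(): force on the tool from outside, world axes, zero at the start.
- readout.current_torque(): the same for the moment, N m.
- readout.current_finger_gap(): finger opening in m.
- readout.current_grip_force(): force on a finger pad.
Only numpy, scipy, OpenCV 4.12 (cv2) and the standard library are available. Lean on these libraries where they do the work, as an engineer would, in place of code of your own. Each camera call takes 0.05 s, during which the arm holds its last target. There are 200 camera calls.

## Task

A reel of solder is being weighed on the torsion balance against the brass weight. Take hold of the black handle of the dial lever on its front and, working the balance only by this lever, bring the beam gently off its stop until the pointer stands in the grey zero field, and keep it in the field for at least 8 seconds without a break so that the weight can be read; do not let the beam slam and leave everything else alone. Finish while still holding the handle, with the pointer at rest in the zero field.

Things in the scene. Friction and masses are not known exactly. Their poses are not given: they have to be found in the camera images.
- balance: Two-pan torsion balance, fixed on the bench: white base 420 wide (y) x 170 deep (x) x 57 mm high. Origin: under the base's centre; x to the back, y towards the reel, z up; the dial lever is on the -x side. Beam and lever turn about one axle along x, 150 mm above the bench, straight over the origin.
- axle (a joint): Beam angle, rad; 0 level, + reel up. Stops (at rest) at -0.33 and 0.33. Grey zero field of the plate: -0.12 to 0.12. Torques on the beam, N m: spring +0.18 x twist; top-heavy brass poise about +0.23 x sin(angle); reel -1.57 per kg over 0.5 kg. Inertia about 0.057 kg m2, damping 0.012 N m s/rad.
- lever (a joint): Twist of the spring by which the dial lever turns the beam, rad: lever angle minus beam angle; -1.6 to 1.6. Lever angle: 0 upright, + handle to -y (weight side), which raises the reel. Let go, it springs to twist 0 (its start). With the lever held still the beam slowly falls to a stop (growth time 0.8 to 1.4 s).
- beam: The aluminium beam, 320 mm long, 26 x 28 mm, with the brass poise and the dark pointer standing up on its middle. Origin: on the axle, in its middle; x along the axle, y along the beam to the reel.
- lever_grip (a point): Grip point on the lever's black round handle (24 mm diameter, 75 mm long, lying parallel to the axle, sticking out to -x), 30 mm from its outer end, 110 mm from the axle. At lever angle a it is at x = -0.143, y = -0.11 sin a, z = 0.15 + 0.11 cos a (m) of the balance.
- pointer_tip (a point): Tip of the dark pointer that stands up from the beam's middle, 140 mm above the axle; it passes in front of an upright white arc plate with a black zero line in the middle of a grey zero field.
- reel_pan: Steel pan at the +y end of the beam, 110 mm across, 9 mm rim; it stays level. Origin: its pin on the beam, 160 mm from the axle; the upper face is 30 mm above.
- weight_pan: The same pan at the -y end of the beam.
- reel: Reel of solder, 64 mm across, 55 mm high, standing on the +y pan; nominal 0.55 kg, true mass unknown, 0.495 to 0.60 kg. Origin: centre of its underside.
- weight: Brass weight with a knob, 48 mm across, 61 mm high, 0.5 kg, on the -y pan. Origin: centre of its underside.
- flux_jar: Bystander: amber jar, 48 mm across, 70 mm high, left of the balance. Origin: centre of its underside.
- tip_cleaner: Bystander: round tin of brass wool, 72 mm across, 32 mm high, in front and to the right of the balance. Origin: centre of its underside.
- screwdriver: Bystander: screwdriver, 170 mm long, lying on the bench in front and to the left of the balance. Origin: on the bench under its middle.

How it is judged (in metres and radians):
On the way:
1. the beam is off its stop and the pointer stays in the zero field for 8 s (value of joint axle between -0.125 and 0.125 rad), for 8 s.
At the end, for the whole second after the job is handed in: The pointer has stood in the zero field (beam within 0.125 rad of level) for 8 s without a break; at the end it is still within 0.125 rad of level, slower than 0.2 rad/s, and the fingers hold the lever handle (more than 0.5 N) (all of step 1 and velocity of joint axle between -0.2 and 0.2 rad/s and contact force between the fingers and lever above 0.5 N); the arm keeps its last pose, push and grip.
It fails at once if the beam slams (faster than 1 rad/s) (velocity of joint axle above 1 rad/s or velocity of joint axle below -1 rad/s).
It fails at once if the robot touches the beam, the pans or the loads on them (contact force between any of the fingers, the arm and beam above 0.5 N or contact force between any of the fingers, the arm and reel_pan above 0.5 N or contact force between any of the fingers, the arm and weight_pan above 0.5 N or contact force between any of the fingers, the arm and reel above 0.5 N or contact force between any of the fingers, the arm and weight above 0.5 N).
It fails at once if the reel or the brass weight shifts off its pan (horizontal distance between reel and reel_pan above 0.03 m or horizontal distance between weight and weight_pan above 0.03 m).
It fails at once if the flux jar, the tip cleaner or the screwdriver is disturbed (distance of any of flux_jar, tip_cleaner, screwdriver from where it was at the start of the episode above 0.03 m).
It also fails if it takes over 61 s, if anything falls off the work surface, if the arm or the gripper's body presses on something with over 40 N, if the wrist force passes 120 N, or if a joint passes its speed limit or range.

## Working session

There is one attempt and no reset: what is moved stays moved. The work goes in short steps, each a Python script; the robot and the scene stay as the last script left them, time stands still between calls to the robot, and variables do not carry over. Pictures are saved under pics/ and viewed, at most 10 in all, crops included, and the job is handed in when it is done.

```bash
mkdir -p pics; ls; python3 - <<'E'
from bench import ctrl, viewer, order, readout
import cv2,numpy as np
np.set_printoptions(precision=4,suppress=True)
for n in("scene","top"):
    cv2.imwrite(f"pics/{n}0.png",viewer.camera(n)); print(n,viewer.camera_params(n))
print(viewer.camera_params("wrist")); print(readout.current_time(),readout.current_tcp_rot())
E
```

```text
pics
scene {'fx': 469.27471337139474, 'fy': 469.27471337139474, 'cx': 277.82066654447436, 'cy': 210.47417241667125, 'cam_to_world': array([[-0.8639, -0.4002,  0.3058,  0.9566],
       [ 0.5035, -0.7001,  0.5062,  0.6508],
       [ 0.0115,  0.5913,  0.8064,  1.1607],
       [ 0.    ,  0.    ,  0.    ,  1.    ]])}
top {'fx': 533.4024710712015, 'fy': 533.4024710712015, 'cx': 272.2815122320505, 'cy': 202.21430351480512, 'cam_to_world': array([[-0.0011,  0.9832, -0.1825,  0.3539],
       [-1.    , -0.0017, -0.0031,  0.0179],
       [-0.0034,  0.1825,  0.9832,  1.5356],
       [ 0.    ,  0.    ,  0.    ,  1.    ]])}
{'fx': 327.5830431793171, 'fy': 327.5830431793171, 'cx': 283.8307770119051, 'cy': 214.36502714912274, 'mount': array([[ 0.0004,  0.9704,  0.2416,  0.0703],
       [ 1.    , -0.0003, -0.0004, -0.0004],
       [-0.0003,  0.2416, -0.9704, -0.1778],
       [ 0.    ,  0.    ,  0.    ,  1.    ]])}
0.1 [-179.9103   -0.0128   24.1073]
```

View pics/scene0.png

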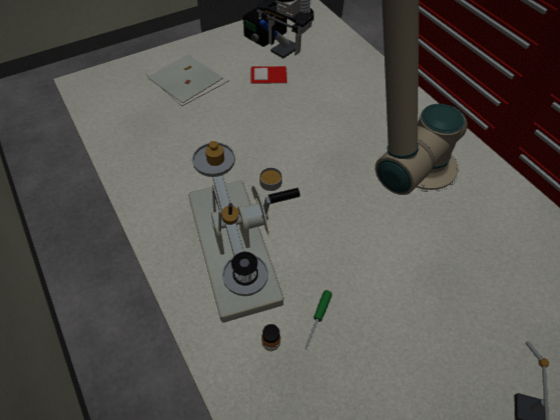

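View pics/top0.png

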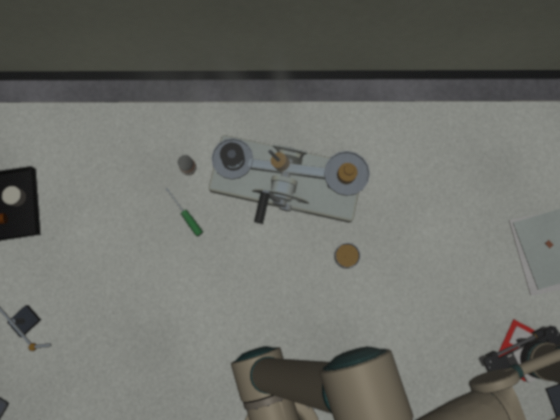

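The reel is on the left and the beam is reel-down. The handle runs to about top (262,208) and scene (284,196). I'll enlarge both views.

```bash
python3 - <<'E'
import cv2
a=cv2.imread("pics/scene0.png")[130:330,170:340]; b=cv2.imread("pics/top0.png")[125:235,195:380]
cv2.imwrite("pics/sc.png",cv2.resize(cv2.convertScaleAbs(a,alpha=1.5),None,fx=3,fy=3,interpolation=2)); cv2.imwrite("pics/tc.png",cv2.resize(cv2.convertScaleAbs(b,alpha=1.5),None,fx=4,fy=4,interpolation=2))
E
```

```text
(no output)
```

View pics/sc.png

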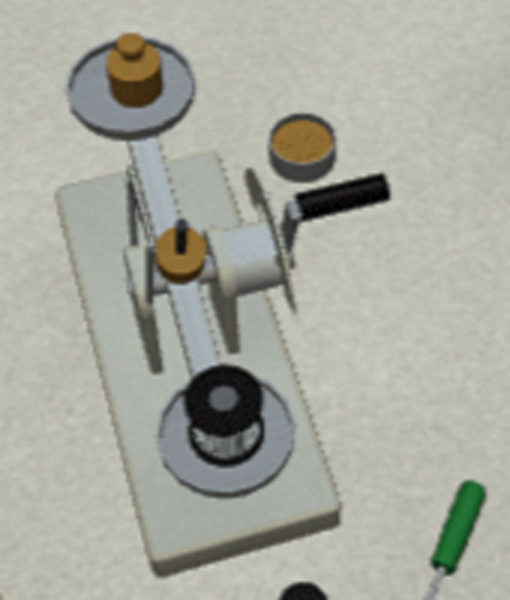

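View pics/tc.png

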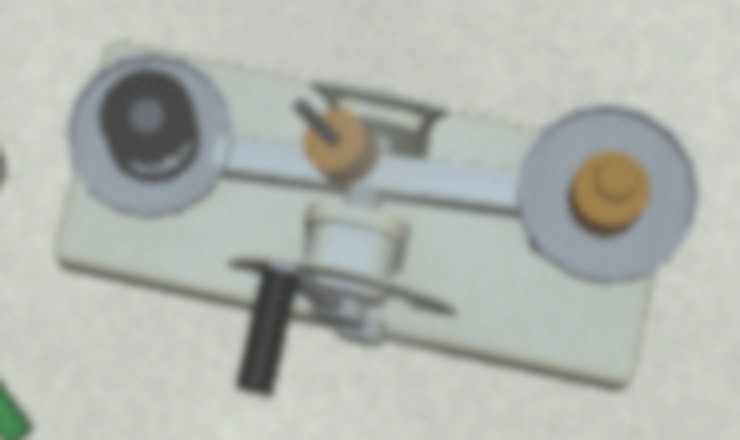

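Crops: the handle's outer and inner ends are at scene-crop (385,187) and (298,207), and at top-crop (255,388) and (280,275). The base's top corners are also readable. Next I triangulate and fit the balance pose.

```bash
cat >h.py <<'E'
from bench import ctrl, viewer, order, readout
import cv2,numpy as np
from scipy.optimize import least_squares
np.set_printoptions(precision=4,suppress=True)
def proj(P,p,T):
    c=np.linalg.inv(T)@np.append(P,1)
    return np.array([p["cx"]+p["fx"]*c[0]/-c[2],p["cy"]+p["fy"]*c[1]/c[2]])
def bal(s,P):
    c,n=np.cos(s[2]),np.sin(s[2]); return np.array([s[0]+c*P[0]-n*P[1],s[1]+n*P[0]+c*P[1],P[2]])
def H(a,x): return np.array([x,-.11*np.sin(a),.15+.11*np.cos(a)])
E
python3 - <<'E'
from h import *
pt,ps=viewer.camera_params("top"),viewer.camera_params("scene")
t=lambda u,v:np.array([195+u/4,125+v/4]); s=lambda u,v:np.array([170+u/3,130+v/3])
tri=lambda a,b:least_squares(lambda P:np.r_[proj(P,pt,pt["cam_to_world"])-a,proj(P,ps,ps["cam_to_world"])-b],[.6,0,.2])
for a,b in((t(255,388),s(386,187)),(t(280,275),s(298,207))):
    r=tri(a,b);print("tri",r.x,r.fun)
obs=[(lambda a:H(a,-.173),t(255,388),s(386,187)),(lambda a:H(a,-.098),t(280,275),s(298,207)),
 (lambda a:np.array([-.085,.21,.057]),t(60,263),s(338,510)),(lambda a:np.array([-.085,-.21,.057]),t(628,380),s(216,153)),
 (lambda a:np.array([.085,.21,.057]),t(110,45),s(153,562)),(lambda a:np.array([.085,-.21,.057]),None,s(58,190))]
def f(q):
    o=[]
    for g,a,b in obs:
        P=bal(q,g(q[3]))
        if a is not None:o.append(proj(P,pt,pt["cam_to_world"])-a)
        o.append(proj(P,ps,ps["cam_to_world"])-b)
    return np.concatenate(o)
r=least_squares(f,[.6,0,-.2,-.33],loss="soft_l1");print(r.x,np.degrees(r.x[2]));print(f(r.x).reshape(-1,2))
for x in(-.173,-.143,-.098):print(bal(r.x,H(r.x[3],x)))
E
```

```text
tri [0.5413 0.0565 0.2527] [-0.662   0.7573 -1.0002 -0.2202]
tri [0.6129 0.04   0.2525] [-0.0942  0.1144 -0.1437 -0.0335]
[ 0.7016 -0.0142 -0.2154 -0.3225] -12.34256075829137
[[-0.8409  1.168 ]
 [-0.4604 -0.7225]
 [-0.4357 -0.2027]
 [-0.132  -0.2053]
 [-3.6005 -0.6245]
 [ 2.2287 -1.3427]
 [ 0.2241  1.2644]
 [-0.3605 -2.2025]
 [-2.2958 -2.4276]
 [-0.7465  0.2045]
 [-2.5206 -1.5746]]
[0.54   0.0569 0.2543]
[0.5694 0.0504 0.2543]
[0.6133 0.0408 0.2543]
```

The handle triangulates to z ≈ 0.253 m. For the start angle of -0.33 the expected height is 0.254 m, and the fitted lever angle is -0.32, so this agrees. I'll move to hover, check with the wrist camera, and time small moves.

```bash
python3 - <<'E'
from h import *
s=[0.7016,-0.0142,-0.2154]; yaw=180+np.degrees(s[2]); O=[180,0,yaw]
g=bal(s,H(-.325,-.145)); print(g)
p=readout.current_tcp_pos(); ctrl.move_l([p[0],p[1],.37],rate=.3)
ctrl.move_ptp([g[0],g[1],.37],O); print(readout.current_time(),readout.current_joints())
pos=np.array(readout.current_tcp_pos());rot=readout.current_tcp_rot(); im=viewer.camera("wrist")
cv2.imwrite("pics/w1.png",im)
from scipy.spatial.transform import Rotation as R
T=np.eye(4);T[:3,:3]=R.from_euler("xyz",rot,degrees=True).as_matrix();T[:3,3]=pos
w=viewer.camera_params("wrist")
for x in(-.173,-.098):print("pred",proj(bal(s,H(-.325,x)),w,T@w["mount"]))
print(pos,rot)
for d,r in((.003,.03),(-.003,.1),(.006,.1),(-.006,.3),(.001,.1)):
    t=readout.current_time();q=np.array(readout.current_tcp_pos());ctrl.move_l(list(q+[0,d,0]),rate=r)
    print(d,r,readout.current_time()-t,np.array(readout.current_tcp_pos())-q)
F=[]
for i in range(6): F.append(readout.current_force())
ctrl.dwell(.05);F.append(readout.current_force());print(np.array(F)[[0,1,5,6]],readout.current_time())
E
```

```text
[0.5675 0.0511 0.2542]
3.1667 [ -1.9266  12.8717  67.676   -0.025   99.4563 -79.5033]
pred [284.1539 180.1424]
pred [284.225  258.3511]
[0.5676 0.0502 0.3699] [-179.975     0.0006  167.5726]
0.003 0.03 0.25 [ 0.      0.0027 -0.    ]
-0.003 0.1 0.25 [ 0.     -0.0033  0.    ]
0.006 0.1 0.25 [-0.      0.0064  0.    ]
-0.006 0.3 0.25000000000000044 [-0.     -0.0064 -0.    ]
0.001 0.1 0.25 [-0.     0.001  0.   ]
[[ 0.4392  0.5695 -0.4247]
 [ 0.4392  0.5695 -0.4247]
 [ 0.4392  0.5695 -0.4247]
 [-0.9032  0.29    0.4392]] 4.5167
```

View pics/w1.png

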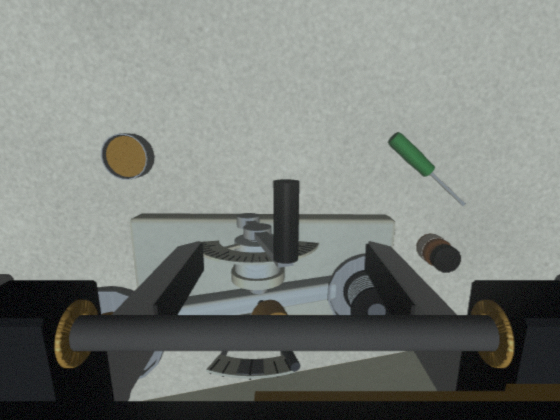

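The wrist view shows the handle at columns 274–299, with its ends at about (286,181) and (286,262). That is within 2 mm of the prediction. I'll descend, grip, and test the beam tracker.

```bash
cat >>h.py <<'E'
S=[0.7016+.0002,-0.0142+.001,-0.2154]; ORI=[180,0,180+np.degrees(S[2])]
def tcp(L): return bal(S,H(L,-.145))-[0,0,.019]
PS=viewer.camera_params("scene"); ref=cv2.imread("pics/scene0.png"); C=[(245,270),(214,157)]; h,m,U=15,16,4
grid=np.linspace(-.4,.4,801)
def px(th,sg,z): return proj(bal(S,[0,sg*.16*np.cos(th),.15+sg*.16*np.sin(th)+z]),PS,PS["cam_to_world"])
tab=[np.array([px(t,sg,.06)-px(-.33,sg,.06) for t in grid]) for sg in(1,-1)]
up=lambda i:cv2.resize(i,None,fx=U,fy=U,interpolation=cv2.INTER_CUBIC)
# the whole search area follows the expected direction of motion: reel rises, weight sinks
def beam(im=None,dbg=False):
    im=viewer.camera("scene") if im is None else im; e=0; sc=[]
    for (u,v),tb in zip(C,tab):
        lo=np.floor(tb.min(0)).astype(int)-5; hi=np.ceil(tb.max(0)).astype(int)+5
        r=cv2.matchTemplate(up(im[v-h+lo[1]:v+h+hi[1],u-h+lo[0]:u+h+hi[0]]),up(ref[v-h:v+h,u-h:u+h]),cv2.TM_CCOEFF_NORMED)
        _,s,_,l=cv2.minMaxLoc(r); d=np.array(l)/U+lo; sc.append(s)
        if dbg: print("disp",d,"score",round(s,3),"table ends",tb[0],tb[-1])
        e=e+((tb-d)**2).sum(1)
    return grid[e.argmin()],min(sc),e.min()**.5
E
python3 - <<'E'
from h import *
print(beam(ref,True))
p=tcp(-.33);print(p)
print(ctrl.move_l(list(p),ORI,rate=.1,f_stop=15)); f0=np.array(readout.current_force())
ctrl.grip(.015,20); print("gap",readout.current_finger_gap(),readout.current_grip_force(),np.array(readout.current_force())-f0,readout.current_tcp_pos(),readout.current_time())
im=viewer.camera("scene");cv2.imwrite("pics/s2.png",im);print(beam(im,True))
print(np.array([beam() for _ in range(3)]))
a=cv2.resize(im[120:320,160:360],None,fx=2.9,fy=2.9,interpolation=2);cv2.imwrite("pics/s2c.png",cv2.convertScaleAbs(a,alpha=1.5))
E
```

```text
disp [0. 0.] score 0.999 table ends [-0.2472  0.7246] [ -2.7632 -26.5701]
disp [0. 0.] score 0.999 table ends [-0.0556 -1.7154] [ 4.4557 29.1982]
(np.float64(-0.33), 0.9993671774864197, np.float64(0.0))
[0.5678 0.0526 0.2351]
False
gap 0.023165485203523798 20.000191926956177 [ 0.4228 -0.5562 -1.4977] [0.5678 0.0526 0.2351] 7.1
disp [0. 0.] score 0.998 table ends [-0.2472  0.7246] [ -2.7632 -26.5701]
disp [0. 0.] score 0.999 table ends [-0.0556 -1.7154] [ 4.4557 29.1982]
(np.float64(-0.33), 0.9980080127716064, np.float64(0.0))
[[-0.33    0.9981  0.    ]
 [-0.33    0.998   0.    ]
 [-0.33    0.9981  0.    ]]
```

View pics/s2c.png

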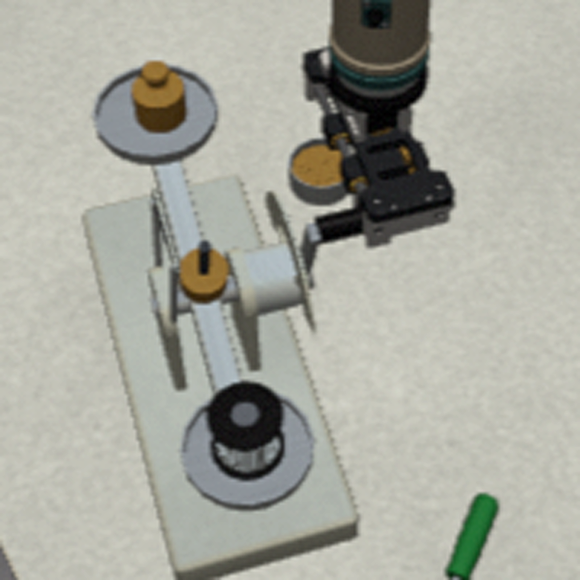

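The handle is gripped (gap 23 mm, 20 N) and the beam rests on its reel-down stop at -0.33. The tracker gives matches of about 0.998. Next I write the controller (a slow ramp off the stop, then Kalman plus LQR) and try it on a simulated plant first.

```bash
cat >c.py <<'E'
import numpy as np
from scipy.linalg import expm, solve_discrete_are
a,c,e,T1,T2=3.16,.85,.21,.05,.25
M=np.zeros((5,5)); M[0,1]=1; M[1]=[c,-e,a,-a,0]; M[2,4]=1   # theta, omega, L, b, Ldot
E2=expm(M*T2)@np.diag([1,1,1,1,1]); A=(E2@expm(M*T1))[:4,:4]; B=E2[:4,4:]/T2
V=np.diag([1,1,1.]); Z=np.array([[1,0,0,0],[0,1,0,0],[0,0,1,-1]])  # error coords theta,omega,L-b
Ae=Z@A@np.linalg.pinv(Z); Ae=np.array(Z@A[:,:3]); Be=Z@B
Q=np.diag([1,.3,.02]); P=solve_discrete_are(Ae,Be,Q,np.eye(1)*1.0); K=np.linalg.solve(1+Be.T@P@Be,Be.T@P@Ae)[0]
def control(step,meas,L,now,hold=10.,log=print):
    """step(L): 0.25 s lever move; meas(): beam angle, 0.05 s."""
    th=meas()
    while th<-.312:
        L+=.04 if L<1.3 else 0; step(L); th=meas()
        if now()>35: return L,False
    log("off stop L",L,th,now())
    x=np.array([th,0.1,L,L-.09]); Pk=np.diag([1e-4,.02,1e-8,.01]); Wq=np.diag([1e-5,1e-3,1e-6,1e-4]); C=np.eye(4)[[0,2]]; Rm=np.diag([6e-5,1e-8]); tin=None
    while now()<57:
        G=Pk@C.T@np.linalg.inv(C@Pk@C.T+Rm); x=x+G@(np.array([th,L])-C@x); Pk=(np.eye(4)-G@C)@Pk
        if abs(th)>.11: tin=None
        elif tin is None: tin=now()
        log("t %.2f th %.3f w %.3f L %.3f b %.3f"%(now(),th,x[1],L,x[3]))
        if tin and now()-tin>hold and max(abs(th),abs(x[0]))<.025 and abs(x[1])<.04 and abs(L-x[3])<.05: return L,True
        u=np.clip(-K@np.array([x[0],x[1],L-x[3]]),-.15,.15)
        x=A@x+B[:,0]*u; Pk=A@Pk@A.T+Wq; L+=u; step(L); th=meas()
    return L,False
if __name__=="__main__":
    print(K,np.abs(np.linalg.eigvals(Ae-Be@K[None])))
    rng=np.random.default_rng(0); W=[]
    for i in range(300):
        b=rng.uniform(-.03,.87); lam=1/rng.uniform(.8,1.4); J=.057*rng.uniform(.9,1.1); cc=lam*(lam+.012/J)
        s=dict(th=-.33,w=0,L=-.33,t=7.,wm=0,Ld=-.33); off=rng.uniform(-.02,.02)
        def adv(L1,T):
            n=int(T/.005);L0=s['L']
            for k in range(n):
                s['L']=L0+(L1-L0)*(k+1)/n; s['Ld']+=(s['L']-s['Ld'])*.005/.03
                s['w']+=.005*(.18/J*(s['Ld']-b)+cc*s['th']-.012/J*s['w']); s['th']+=.005*s['w']; s['wm']=max(s['wm'],abs(s['w']))
                if abs(s['th'])>=.33: s['th']=np.sign(s['th'])*.33;s['w']=0
            s['t']+=T
        def meas():
            m=s['th']; adv(s['L'],.05); return m+off*(m+.33)/.33+rng.normal()*.004
        L,ok=control(lambda L:adv(L,.25),meas,-.33,lambda:s['t'],log=lambda *k:0)
        tt=s['t'];mx=0
        for k in range(20): adv(L,.05); mx=max(mx,abs(s['th']))
        W.append((ok,s['wm'],tt,mx))
    W=np.array(W); print(W[:,0].mean(),W.max(0))
E
python3 c.py
```

```text
[0.77998409 0.66254696 1.0970358 ] [0.59635491 0.60799686 0.60799686]
0.99 [ 1.          0.82709569 57.15        0.26522839]
```

```bash
cat >>c.py <<'E'
    print(np.percentile(W,[50,90,97,99],axis=0)); print(W[W[:,0]==0])
E
python3 c.py; sed 's/Q=np.diag(\[1,.3,.02\])/Q=np.diag([4,1,.05])/; s/L+=.04/L+=.025/' c.py>c2.py; python3 c2.py
```

```text
[0.77998409 0.66254696 1.0970358 ] [0.59635491 0.60799686 0.60799686]
0.99 [ 1.          0.82709569 57.15        0.26522839]
[[1.00000000e+00 4.56041451e-01 2.83500000e+01 2.36971532e-02]
 [1.00000000e+00 6.26303655e-01 3.22500000e+01 4.87357623e-02]
 [1.00000000e+00 7.04493509e-01 3.76500000e+01 6.45449008e-02]
 [1.00000000e+00 7.49621684e-01 5.38830000e+01 8.94517026e-02]]
[[ 0.          0.57752073 57.15        0.26522839]
 [ 0.          0.58155776 57.15        0.25213112]
 [ 0.          0.59208274 57.15        0.14078305]]
[1.14401108 0.91423659 1.29592969] [0.55935491 0.51504777 0.51504777]
0.9933333333333333 [ 1.          1.08954185 57.15        0.12086894]
[[1.00000000e+00 4.67895850e-01 3.30000000e+01 2.70932004e-02]
 [1.00000000e+00 7.97371067e-01 3.91800000e+01 6.18846015e-02]
 [1.00000000e+00 9.37560672e-01 4.21590000e+01 7.43315655e-02]
 [1.00000000e+00 1.01005844e+00 4.72590000e+01 8.12680309e-02]]
[[0.00000000e+00 1.07880650e+00 5.71500000e+01 1.20868938e-01]
 [0.00000000e+00 9.62676183e-01 5.71500000e+01 1.82291280e-02]]
```

```bash
sed -i 's/L+=.04/L+=.03/; s/L,L-.09\])/L,L-.12]); r=th/; s/u=np.clip.*/r=min(r+.03,0.); u=np.clip(-K@np.array([x[0]-r,x[1]-.1*(r<0),L-x[3]+c*r\/a]),-.15,.15)/; s/Q=np.diag(\[1,.3,.02\])/Q=np.diag([2,.6,.02])/' c.py; python3 c.py
```

```text
[0.94551375 0.78619612 1.19860401] [0.58915292 0.55602523 0.55602523]
0.9966666666666667 [ 1.          0.46275356 57.15        0.11141262]
[[1.00000000e+00 2.58013007e-01 2.86500000e+01 2.24751156e-02]
 [1.00000000e+00 3.11069100e-01 3.31500000e+01 5.25376929e-02]
 [1.00000000e+00 3.51252539e-01 3.70680000e+01 7.15731476e-02]
 [1.00000000e+00 3.84431412e-01 4.34070000e+01 8.78966792e-02]]
[[ 0.          0.35250424 57.15        0.11141262]]
```

The simulated speeds now stay below 0.47 rad/s and nearly all runs succeed, so I run it on the real balance.

```bash
cat >run.py <<'E'
from h import *
from c import control
fm=[0]
def step(L):
    ctrl.move_l(list(tcp(L)),ORI,rate=.5); fm[0]=max(fm[0],np.linalg.norm(readout.current_force()))
def meas():
    th,s,e=beam()
    if s<.8 or e>2: print("poor match",th,s,e)
    return th
L,ok=control(step,meas,-.33,readout.current_time)
print(L,ok,"fmax",fm,"grip",readout.current_grip_force(),readout.current_finger_gap(),readout.current_time())
E
python3 run.py
```

```text
off stop L 0.17999999999999997 -0.29400000000000004 12.45
t 12.45 th -0.294 w 0.100 L 0.180 b 0.060
t 12.75 th -0.249 w 0.161 L 0.150 b 0.053
t 13.05 th -0.186 w 0.210 L 0.075 b 0.021
t 13.35 th -0.130 w 0.161 L -0.026 b 0.025
t 13.65 th -0.095 w 0.084 L 0.001 b 0.026
t 13.95 th -0.072 w 0.061 L 0.044 b 0.023
t 14.25 th -0.039 w 0.098 L 0.048 b 0.014
t 14.55 th -0.008 w 0.102 L -0.004 b 0.013
t 14.85 th 0.032 w 0.109 L -0.012 b 0.006
t 15.15 th 0.069 w 0.106 L -0.041 b 0.001
t 15.45 th 0.103 w 0.067 L -0.138 b -0.004
t 15.75 th 0.103 w -0.037 L -0.126 b -0.002
t 16.05 th 0.085 w -0.087 L -0.046 b -0.004
t 16.35 th 0.066 w -0.069 L -0.007 b -0.008
t 16.65 th 0.054 w -0.037 L -0.016 b -0.012
t 16.95 th 0.048 w -0.022 L -0.032 b -0.014
t 17.25 th 0.035 w -0.039 L -0.038 b -0.012
t 17.55 th 0.029 w -0.029 L -0.009 b -0.015
t 17.85 th 0.022 w -0.018 L -0.020 b -0.015
t 18.15 th 0.019 w -0.012 L -0.021 b -0.016
t 18.45 th 0.019 w -0.004 L -0.024 b -0.018
t 18.75 th 0.016 w -0.010 L -0.032 b -0.018
t 19.05 th 0.009 w -0.022 L -0.023 b -0.016
t 19.35 th 0.006 w -0.012 L -0.006 b -0.018
t 19.65 th 0.006 w 0.002 L -0.016 b -0.019
t 19.95 th 0.002 w -0.008 L -0.026 b -0.017
t 20.25 th -0.001 w -0.011 L -0.011 b -0.016
t 20.55 th -0.008 w -0.015 L -0.008 b -0.014
t 20.85 th -0.008 w 0.000 L 0.004 b -0.015
t 21.15 th -0.008 w 0.007 L -0.011 b -0.015
t 21.45 th -0.015 w -0.014 L -0.013 b -0.010
t 21.75 th -0.018 w -0.010 L 0.014 b -0.010
t 22.05 th -0.015 w 0.014 L 0.010 b -0.012
t 22.35 th -0.012 w 0.016 L -0.012 b -0.010
t 22.65 th -0.008 w 0.010 L -0.012 b -0.010
t 22.95 th -0.008 w 0.001 L -0.011 b -0.009
t 23.25 th -0.001 w 0.015 L -0.003 b -0.012
t 23.55 th -0.001 w 0.006 L -0.024 b -0.010
t 23.85 th -0.001 w -0.004 L -0.011 b -0.010
-0.011381250088598352 True fmax [np.float64(7.7640388969493355)] grip 19.995060861110687 0.023536554958621468 23.85
```

Steady near 0 for 10 s. I'll take one picture to confirm before handing in.

```bash
python3 - <<'E'
from h import *
im=viewer.camera("scene");print(beam(im))
cv2.imwrite("pics/e.png",cv2.convertScaleAbs(cv2.resize(im[120:320,160:360],None,fx=2.9,fy=2.9,interpolation=2),alpha=1.5))
E
```

```text
(np.float64(-0.0010000000000000009), 0.9254118800163269, np.float64(0.2075826572221012))
```

View pics/e.png

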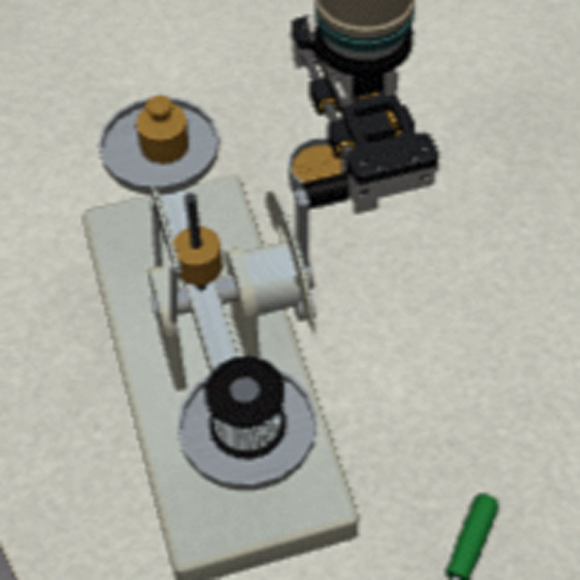

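The beam is level, the pointer stands upright at crop (193,220), the loads are centred on their pans, and the handle is held. I'm handing it in.

```bash
python3 -c "
from bench import order
print(order.job_done())"
```

```text
the job is handed in; nothing more can be done
None
```

The job is handed in: by the camera readings, the beam came gently off its stop and the pointer stayed in the zero field for about 10 s, ending level and at rest with the handle still gripped at 20 N (judge's verdict not shown).

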